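# Close the drilling jig and line its bush up under the drill

### The arm

A 6-joint arm with a two-finger parallel gripper is mounted at the origin on the work surface. World frame = base frame: x ahead of the robot, y to its left, z up, the work surface at z = 0. Lengths are in m, angles in rad, forces in N, time in s.
With the tool pointing down it reaches from about 0.35 to 1 m from the base axis. Payload 7.1 kg.
Tool frame: the origin (TCP) lies at the very end of the fingers, on their centre line; the grasp point (between the pads) lies 19 mm behind it (manip.hold_point_z is the distance from the TCP to the grasp point, in m); z points along the fingers, y is the line along which they close (so a half turn about z gives the same grasp; the last joint's range is limited). The gripper opens to 85 mm and grips with 20 to 120 N. Pads are 22 mm wide; open, the fingers measure 114 mm over their backs; the gripper's body (76 mm by 85 mm) begins 54 mm behind the grasp point. The pads swing forward as they close: fully open they stand 13 mm farther back than shut.
Start: joints at [-1.351, 0.423, 1.63, -0, 1.089, -0.019], TCP at [0.148, -0.607, 0.231] pointing down, gripper open.
Joint ranges: [-3, 3], [-0.9, 2.11], [0.09, 2.58], [-1.31, 4.45], [0.11, 2.69], [-2.54, 2.54]. Speed limits (rad/s): [2.39, 2.39, 3.01, 3.14, 3.14, 3.14].

### API

Orientations are given as a unit quaternion [w, x, y, z].
In Python, from cell import monitor, cams, order, manip gives the robot as it stands.
- The arm moves only by the tool jog_arm, never from a script. Its argument "plan" is a list of rows, each a list of 7 numbers: the turn, a rotation vector about the world's x, y, z in degrees, then the shift along the world's x, y, z in cm, then the closure, from -1 (fully open) to 1 (shut). In form: [[wx, wy, wz, tx, ty, tz, grip], ...]. A call has 1 to 20 rows; each row is the pose to reach, as a shift and turn from the pose commanded when the call began; what a row does not reach only later rows make up. A row lasts 1/8 s, in which the tool goes at most 62.5 mm and 10.7 degrees, less where a joint would pass 70% of its speed; a pose out of reach is approached as far as the arm can. A call with a gripper value outside its range is refused whole. The fingers move at their own pace and stop on an object; "grip_force" is the grip in N (left out, the last holds). Time passes only in rows, so rows that repeat a pose let the fingers close. It gives the time, the measured TCP pose, the force, the opening and the grip force at its end, in the units of the state.
- monitor.state(): the state, without advancing time (a new reading comes with each control period).
- cams.get_image(name): name is "scene" or "side" or "wrist"; returns a dict with "color" (384x512x3 uint8, red, green, blue), "range_z" (384x512 float32, m along the optical axis (not along the pixel's ray), 0 where there is no reading), "K" (3x3 intrinsics, pixels), "D" ([k1, k2, p1, p2, k3] as OpenCV has them; the pictures are not rectified), "T" (4x4, takes a point from camera to world coordinates). Camera axes: x right, y down, z forward; pixel columns grow to the right and rows downward; lengths in m; the calibration is good to about 2 mm. A picture is of the moment at which its call begins.
- order.hand_in(): hands the job in; it is judged then, once.
The state is a dict: "t": time; "joint_pos": joint angles; "dq": joint speeds; "joint_efforts": joint torques, N m; "eef_pos": TCP position; "tcp_rot": TCP orientation; "wrist_force": force on the tool from outside, world axes, zero at the start; "torque": the same for the moment, N m; "gripper_width": opening from 0.0 (shut) to 1.0 (fully open); "finger_force": force on a finger pad.
Only numpy, scipy, OpenCV 4.12 (cv2) and the standard library are available. Lean on these libraries where they do the work, as an engineer would, in place of code of your own. Each camera call takes 0.05 s, during which the arm holds its last target. There are 200 camera calls.

### The job

The little wooden drilling jig holds a blank: lower its hinged metal lid until it is fully closed, then slide the jig along the mat, without lifting it, until the hole in the lid's steel bush is centred under the drill bit, so that the bit could come straight down into the hole without touching the rim. Let go and leave it there. Do not bump the drill stand, and leave the other things on the mat where they are.

Things in the scene. Friction and masses are not known exactly. Their poses are not given: they have to be found in the camera images.
- jig: Loose drilling jig, about 0.45 kg with its lid: wooden box 100 (x) x 70 (y) x 28 mm tall holding a wooden blank, with a flat wooden bar handle sticking out of its near (-x) end. Origin: centre of the box's underside, which rests on the cutting mat (mat top 3 mm above the table); z up. The box spans x -50..50, y -35..35; the hinge is at the +x end. It may finish turned at any yaw.
- jig_lid (a joint): Angle of the jig's aluminium lid, hinged along y at the box's +x end, opening upwards: 0 closed flat on the box, grows as it opens (about 1.3 stands nearly upright, outer face towards +x). Stiff hinge: it stays where it is left; about 1.5 N at the free edge moves it. The lid is 100 (from hinge to free edge) x 70 x 6 mm; closed, its top is 34 mm above the jig's underside.
- jig_bush (a point): Centre of the steel guide bush's hole, at the top of the bush: hole 12 mm, bush 29 mm outside, standing 4 mm proud of the lid's outer face. It moves with the lid, 30 mm from the hinge line on the lid's centre line; with the lid closed it is at (20, 0, 38) mm in the jig's frame. Axes are the lid's.
- jig_lid_edge (a point): Middle of the lid's free edge, on its outer face; moves with the lid. Closed: (-50, 0, 34) mm in the jig's frame. Axes are the lid's: z is its outward normal.
- jig_hinge (a point): Middle of the lid's hinge line, (50, 0, 30) mm in the jig's frame.
- jig_handle (a point): Grip point on top of the jig's bar handle, (-100, 0, 34) mm in the jig's frame. The handle is 16 mm thick (y), 30 mm tall (z 4..34 mm) and spans x -126..-51 mm; pinch it across y from above.
- drill_stand: Drill stand fixed to the bench: base 110 (x) x 90 (y) x 16 mm, round column 22 mm thick to 201 mm above the base's underside, a 20 mm thick arm at 135..155 mm reaching 160 mm to the stand's +y, holding a slim upright pen drill (25 mm thick, 32 mm at its clamp, top at 220 mm). Origin: centre of the base's underside, on the mat.
- drill_tip (a point): Tip of the 5 mm drill bit, pointing down, fixed: 49 mm above the mat, at (0, 160, 49) mm in the stand's frame. The closed jig's bush passes 11 mm below it. The bit is 27 mm long, in an 18 mm thick steel chuck.
- gouge: Carving gouge lying on the mat, wooden handle and steel blade, 175 mm long, 22 mm thick; x runs towards the blade. Leave alone.
- stone: Pale flat stone chip, 40 mm across, 12 mm tall. Leave alone.
- blank: Spare light wooden blank, 55 x 40 x 20 mm. Leave alone.
- oil_jar: Amber glass jar with steel cap, 48 mm across, 60 mm tall. Leave alone.
- eraser: White eraser, 45 x 20 x 12 mm. Leave alone.
- oilstone: Grey sharpening stone, 150 x 50 x 25 mm. Leave alone.
Things that resemble listed ones, but are neither listed nor needed, are in the scene too. There is more than one size of the jig; the job needs the smaller.

How it is judged:
On the way, in this order (a step that is already met when the one before it is completed fails the run):
1. the lid is fully closed (below 0.05 rad) (value of joint jig_lid below 0.05 rad), for 0.2 s.
2. with the lid closed, the bush's hole is under the drill tip, within 3.5 mm horizontally (value of joint jig_lid below 0.05 rad and horizontal distance between jig_bush and drill_tip below 0.0035 m), for 0.2 s.
At the end, for the whole second after the job is handed in: The jig lies flat and still on the mat, released, its lid closed (below 0.05 rad), and the centre of the bush's hole is within 3.5 mm horizontally of the drill bit's tip (5 mm bit, 12 mm hole) (all of step 2 and height (world z) of jig below 0.006 m and angle between jig's own z axis and vertical below 0.05 rad and linear speed of jig below 0.01 m/s); the robot touches nothing.
It fails at once if the drill stand or its bit was bumped (over 3 N) (contact force between drill_stand and anything else above 3 N).
It fails at once if the jig was lifted more than 12 mm off the mat (height (world z) of jig above 0.015 m).
It fails at once if another thing on the mat was moved more than 20 mm (distance of any of gouge, stone, blank, oil_jar, eraser, oilstone from where it was at the start of the episode above 0.02 m).
It also fails if it takes over 58 s, if anything falls off the work surface, if the arm or the gripper's body presses on something with over 40 N, if the wrist force passes 120 N, or if a joint passes its speed limit or range.

## Working session

There is one attempt and no reset: what is moved stays moved. The work goes in short steps, Python scripts to look and compute and a tool call to move; the robot and the scene stay as the last step left them, time stands still between calls to the robot, and variables do not carry over. Pictures are saved under pics/ and viewed, at most 10 in all, crops included, and the job is handed in when it is done.

Besides the shell and the picture viewer there is one more tool, called after "Emit:" by a JSON object that holds its "name" and its "arguments", one argument or row to a line. jog_arm: Moves the arm, as the interface text tells. Its arguments: {"type":"object","properties":{"plan":{"type":"array","items":{"type":"array","items":{"type":"number"}}},"grip_force":{"type":"number"}},"required":["plan"]}

```bash
ls; mkdir -p pics
cat > h.py <<'E'
import numpy as np, cv2
from cell import monitor, cams, order, manip
def grab(n):
    f=cams.get_image(n); np.savez(f'/tmp/{n}.npz',**f); return f
def load(n): return dict(np.load(f'/tmp/{n}.npz'))
def ray(f,u,v):
    p=cv2.undistortPoints(np.array([[[u,v]]],float),f['K'],f['D'])[0,0]
    return np.array([p[0],p[1],1.])
def P(f,u,v,r=1):
    d=f['range_z'][int(v)-r:int(v)+r+1,int(u)-r:int(u)+r+1]; d=d[d>0]
    return (f['T']@np.r_[ray(f,u,v)*np.median(d),1])[:3]
def onz(f,u,v,z):
    o=f['T'][:3,3]; d=f['T'][:3,:3]@ray(f,u,v); return o+d*(z-o[2])/d[2]
def proj(f,p):
    c=np.linalg.inv(f['T'])@np.r_[p,1]
    return cv2.projectPoints(c[None,:3],np.zeros(3),np.zeros(3),f['K'],f['D'])[0].ravel()
def save(n,img,s=1):
    cv2.imwrite(f'pics/{n}.png',cv2.resize(img[...,::-1],None,fx=s,fy=s,interpolation=cv2.INTER_CUBIC))
E
python3 - <<'E'
from h import *
a=grab('scene');b=grab('side')
save('scene0',a['color'],1.5);save('side0',b['color'],1.5)
print(a['T'],b['T'],a['K'])
E
```

```text
pics
[[ 0.38277398  0.65729124 -0.64919358  1.49433694]
 [ 0.92383478 -0.26954945  0.27179478 -0.2370884 ]
 [ 0.00365856 -0.70378357 -0.71040502  1.08726253]
 [ 0.          0.          0.          1.        ]] [[-0.99853174 -0.02129612  0.04980804  0.46734008]
 [-0.05354612  0.52716378 -0.84807498  1.36134019]
 [-0.00819629 -0.84949681 -0.52753009  0.81758971]
 [ 0.          0.          0.          1.        ]] [[404.86517573   0.         255.44944172]
 [  0.         404.86517573 191.33934306]
 [  0.           0.           1.        ]]
```

View pics/scene0.png

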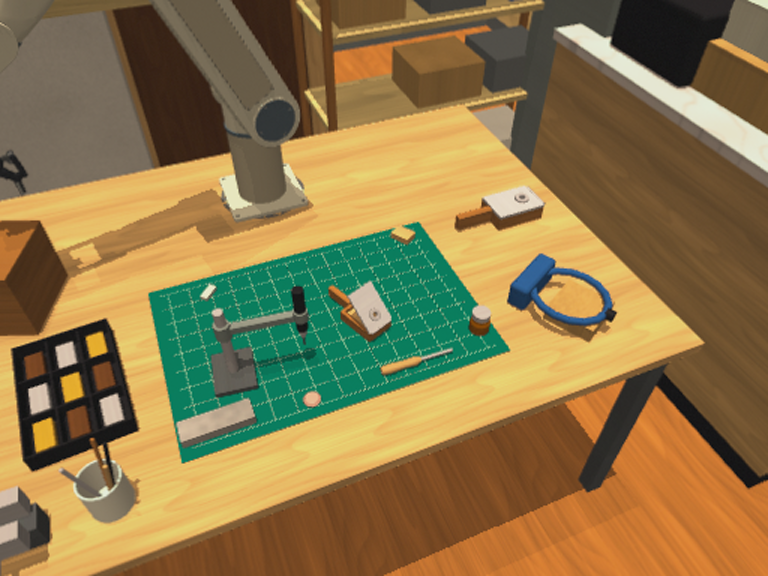

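View pics/side0.png

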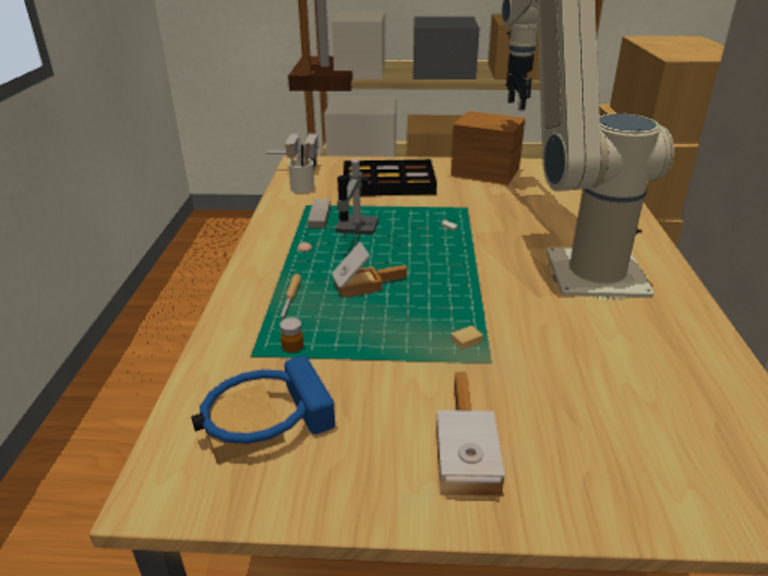

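Two things could be the jig: the open-lidded one on the mat (scene0 ≈ (362,310), side0 (355,275)), and a closed one off the mat (scene0 (505,205), side0 (470,450)), which looks bigger. The first fits the description: smaller, on the mat, lid open. The drill tip is near scene0 (304,335). I'll check the choice in a close crop.

Run:
```python
from h import *
a=load('scene');b=load('side')
A=cv2.resize(a['color'][180:240,190:270],None,fx=7,fy=7,interpolation=cv2.INTER_CUBIC)
B=cv2.resize(b['color'][110:200,215:275],None,fx=6,fy=6,interpolation=cv2.INTER_CUBIC)
h=540;A2=np.zeros((h,A.shape[1]*9//16*1,3),np.uint8)
A=cv2.resize(a['color'][175:240,190:265],None,fx=5.8,fy=5.8,interpolation=cv2.INTER_CUBIC)
C=np.zeros((540,A.shape[1]+B.shape[1],3),np.uint8);C[:A.shape[0],:A.shape[1]]=A;C[:540,A.shape[1]:]=B[:540]
print(C.shape,A.shape);save('crop0',C)
```

```text
(540, 795, 3) (377, 435, 3)
```

View pics/crop0.png

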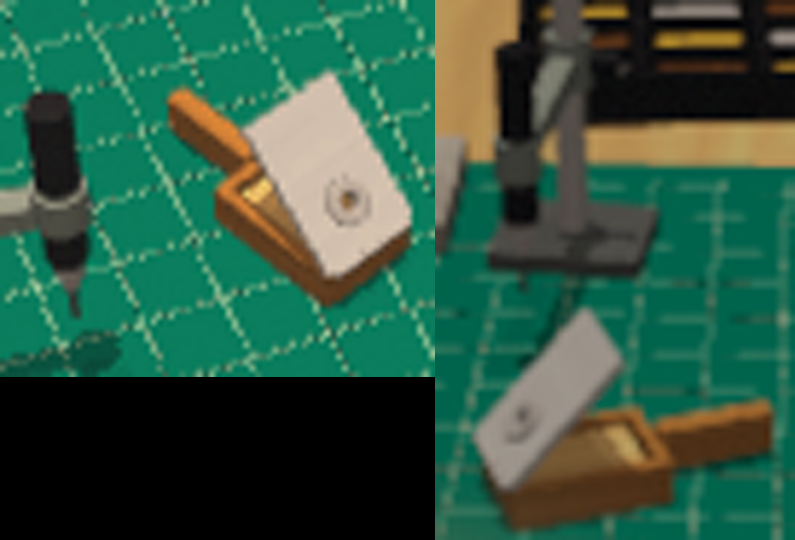

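The crop shows the mat jig: handle end (180,90), lid free edge (245,130)–(333,72), bush (347,200), with the drill tip at (75,315) in the scene part and (522,287) in the side part. It's box-sized as described, so this is the one.

Run:
```python
from h import *
np.set_printoptions(precision=4,suppress=True)
a=load('scene');b=load('side')
g=lambda u,v:(u/5.8+190-.4,v/5.8+175-.4)
gs=lambda u,v:((u-435)/6+215-.4,v/6+110-.4)
for n,p in dict(freeA=(248,133),freeB=(331,78),hinA=(405,214),hinB=(334,272),bush=(347,200)).items():
    print(n,P(a,*g(*p)))
for n,p in dict(freeA=(587,316),freeB=(616,360),hinA=(480,435),hinB=(508,483),bush=(520,422)).items():
    print('s',n,P(b,*gs(*p)))
# handle top
for p in [(176,93),(187,92),(215,118),(240,142)]: print('handle z=.037',onz(a,*g(*p),.037),P(a,*g(*p)))
for p in [(770,402),(665,422)]: print('s handle',onz(b,*gs(*p),.037),P(b,*gs(*p)))
# boxcorners
print('box corner',onz(a,*g(217,188),.031), onz(b,*gs(636,408),.031),onz(b,*gs(672,462),.031))
# drill tip triangulate
u1,u2=g(75,315),gs(522,287)
def line(f,u): return f['T'][:3,3],f['T'][:3,:3]@ray(f,*u)
o1,d1=line(a,u1);o2,d2=line(b,u2)
s=np.linalg.lstsq(np.c_[d1,-d2],o2-o1,rcond=None)[0]
print('tip',o1+d1*s[0],o2+d2*s[1],'z=.052:',onz(a,*u1,.052),onz(b,*u2,.052))
# column, base via depth heights
for f,n in((a,'sc'),(b,'sd')):
  v,u=np.mgrid[0:384,0:512];z=f['range_z']
  q=cv2.undistortPoints(np.stack([u,v],-1).reshape(-1,1,2).astype(float),f['K'],f['D'])[:,0]
  X=np.c_[q,np.ones(len(q))]*z.reshape(-1,1);X=X@f['T'][:3,:3].T+f['T'][:3,3];X=X[z.ravel()>0]
  np.save(f'/tmp/{n}.npy',X)
  m=(X[:,0]>.4)&(X[:,0]<1)&(X[:,1]>-.4)&(X[:,1]<.35)&(X[:,2]>.018)
  Y=X[m];g2=np.unique((Y[:,:2]/.03).astype(int),axis=0,return_inverse=True)
  from scipy.ndimage import label
  H=np.zeros((130,160));
  i=((Y[:,0]-.4)/.01).astype(int);j=((Y[:,1]+.4)/.01).astype(int);H[i,j]=1
  L,k=label(H,np.ones((3,3)));
  for c in range(1,k+1):
    W=Y[L[i,j]==c]
    if len(W)>15: print(n,len(W),W.min(0),W.max(0))
```

```text
freeA [0.5917 0.0565 0.1022]
freeB [0.57   0.1171 0.1045]
hinA [0.6329 0.1389 0.0393]
hinB [0.6572 0.0835 0.037 ]
bush [0.6025 0.1137 0.0313]
s freeA [ 0.6077 -0.1243  0.0029]
s freeB [0.5695 0.1078 0.1012]
s hinA [0.6551 0.0861 0.0346]
s hinB [0.6328 0.1356 0.0321]
s bush [0.6282 0.1025 0.0543]
handle z=.037 [0.482 0.046 0.037] [0.4484 0.0554 0.0022]
handle z=.037 [0.4838 0.0527 0.037 ] [0.4532 0.0615 0.0053]
handle z=.037 [0.512  0.0614 0.037 ] [0.5104 0.0618 0.0353]
handle z=.037 [0.5374 0.0687 0.037 ] [0.5382 0.0684 0.0378]
s handle [0.4798 0.0439 0.037 ] [ 0.4804 -0.0189 -0.0002]
s handle [0.5434 0.0704 0.037 ] [0.5469 0.0098 0.0004]
box corner [0.563  0.0442 0.031 ] [0.5628 0.0444 0.031 ] [0.5373 0.1066 0.031 ]
tip [ 0.6447 -0.0693  0.054 ] [ 0.6448 -0.0692  0.0539] z=.052: [ 0.6431 -0.0689  0.052 ] [ 0.6452 -0.0727  0.052 ]
sc 840 [0.4817 0.0391 0.018 ] [0.6596 0.1419 0.1084]
sc 1509 [ 0.5697 -0.2768  0.018 ] [ 0.6874 -0.054   0.2292]
sc 207 [0.6962 0.3078 0.0182] [0.7419 0.3497 0.0688]
sc 800 [ 0.7151 -0.3625  0.018 ] [ 0.7721 -0.2132  0.0355]
sc 122 [0.7433 0.0698 0.018 ] [0.7623 0.1863 0.0292]
sd 738 [0.4772 0.0442 0.018 ] [0.6551 0.1491 0.1071]
sd 369 [ 0.5678 -0.2625  0.0181] [ 0.6501 -0.0913  0.2058]
sd 235 [ 0.6283 -0.0742  0.0547] [ 0.6565 -0.0483  0.2235]
sd 142 [0.6898 0.3127 0.0181] [0.7366 0.35   0.0654]
sd 191 [ 0.7145 -0.3566  0.0183] [ 0.7669 -0.2032  0.0324]
sd 60 [0.7373 0.0691 0.0181] [0.7575 0.1593 0.0254]
```

Run:
```python
from h import *
from scipy.spatial.transform import Rotation as R
np.set_printoptions(precision=4,suppress=True)
s=monitor.state();q=s['tcp_rot'];M=R.from_quat(q,scalar_first=True).as_matrix();print(s['t'],s['eef_pos'],M,s['joint_pos'])
for n in('sc','sd'):
  X=np.load(f'/tmp/{n}.npy')
  Y=X[(abs(X[:,0]-.6)<.08)&(abs(X[:,1]-.1)<.06)&(X[:,2]>.05)]
  c=np.median(Y,0)
  for _ in range(5):
    nn=np.linalg.svd(Y-c)[2][2];nn*=np.sign(nn[2]);r=(Y-c)@nn;Y=Y[abs(r)<.004];c=Y.mean(0)
  print(n,len(Y),nn,c,'tilt',np.arccos(nn[2]),'yaw',np.degrees(np.arctan2(nn[1],nn[0])))
  # column
  C=X[(abs(X[:,0]-.63)<.08)&(X[:,1]<-.18)&(X[:,1]>-.3)&(X[:,2]>.16)]
  print('col',C.min(0),C.max(0)); B=X[(abs(X[:,0]-.63)<.09)&(X[:,1]<-.12)&(X[:,1]>-.3)&(abs(X[:,2]-.019)<.003)]
  print('base rect',cv2.minAreaRect(B[:,:2].astype(np.float32)))
w=grab('wrist');print(np.linalg.inv(np.block([[M,np.array(s['eef_pos'])[:,None]],[0,0,0,1]]))@w['T'])
```

```text
0.1 [ 0.1478 -0.6068  0.2306] [[ 0.9716  0.2365 -0.0003]
 [ 0.2365 -0.9716  0.0014]
 [ 0.     -0.0014 -1.    ]] [-1.351   0.4238  1.6307 -0.      1.0886 -0.019 ]
sc 365 [0.6417 0.2459 0.7265] [0.6068 0.0935 0.0803] tilt 0.757559114179303 yaw 20.965779315214675
col [ 0.6148 -0.2435  0.1602] [ 0.6452 -0.1833  0.2079]
base rect ((0.6282421350479126, -0.22802042961120605), (0.08977589756250381, 0.11353787034749985), 84.16706085205078)
sd 233 [0.6398 0.2649 0.7214] [0.6006 0.102  0.0798] tilt 0.7649100019452633 yaw 22.49149985733159
col [ 0.6073 -0.2274  0.1609] [ 0.6364 -0.2023  0.2058]
base rect ((0.6436055302619934, -0.2249472588300705), (0.09551022946834564, 0.15115365386009216), 85.60650634765625)
[[-0.0006 -0.9468 -0.3217  0.0839]
 [ 1.     -0.0007  0.      0.0001]
 [-0.0002 -0.3217  0.9468 -0.1429]
 [ 0.      0.      0.      1.    ]]
```

Emit:
{"name": "jog_arm", "arguments": {
  "plan": [
    [0,0,0,0,0,7,-1],
    [0,0,0,0,0,7,-1],
    [0,0,94,30,65,7,-1],
    [0,0,94,30,65,7,-1],
    [0,0,94,30,65,7,-1],
    [0,0,94,30,65,7,-1],
    [0,0,94,30,65,7,-1],
    [0,0,94,30,65,7,-1],
    [0,0,94,30,65,7,-1],
    [0,0,94,30,65,7,-1],
    [0,0,94,30,65,7,-1],
    [0,0,94,30,65,7,-1],
    [0,0,94,30,65,7,-1],
    [0,0,94,30,65,7,-1],
    [0,0,94,30,65,7,-1],
    [0,0,94,30,65,7,-1],
    [0,0,94,30,65,7,-1],
    [0,0,94,30,65,7,-1]
  ]
}}

```text
t: 2.4
eef_pos: [0.4476, 0.0419, 0.3014]
tcp_rot: [0.0, 0.591, 0.807, 0.0]
wrist_force: [-0.1, 0.4, 1.0]
gripper_width: 1.0
finger_force: 0.0
```

Emit:
{"name": "jog_arm", "arguments": {
  "plan": [
    [0,0,94,4,-2,0,1],
    [0,0,94,4,-2,0,1],
    [0,0,94,4,-2,0,1],
    [0,0,94,4,-2,0,1],
    [0,0,94,4,-2,0,1],
    [0,0,94,4,-2,0,1],
    [0,0,94,4,-2,0,1],
    [0,0,94,4,-2,0,1],
    [0,0,94,4,-2,0,1],
    [0,0,94,4,-2,0,1],
    [0,0,94,4,-2,0,1],
    [0,0,94,4,-2,0,1]
  ]
}}

```text
t: 3.9
eef_pos: [0.4878, 0.0226, 0.3013]
tcp_rot: [0.0, -0.187, 0.982, -0.0]
wrist_force: [-0.9, -0.3, 0.2]
gripper_width: 0.001
finger_force: 0.0
```

Run:
```python
from h import *
w=grab('wrist');save('wrist1',w['color'],1.5);s=monitor.state();print(s['joint_pos'],s['gripper_width'],s['eef_pos'])
```

```text
[ 2.20773001e-02  1.36560906e-01  1.85277946e+00 -1.55784993e-05
  1.15212101e+00 -1.92586259e+00] 0.000472929525321146 [0.48786245 0.02267105 0.30136904]
```

View pics/wrist1.png

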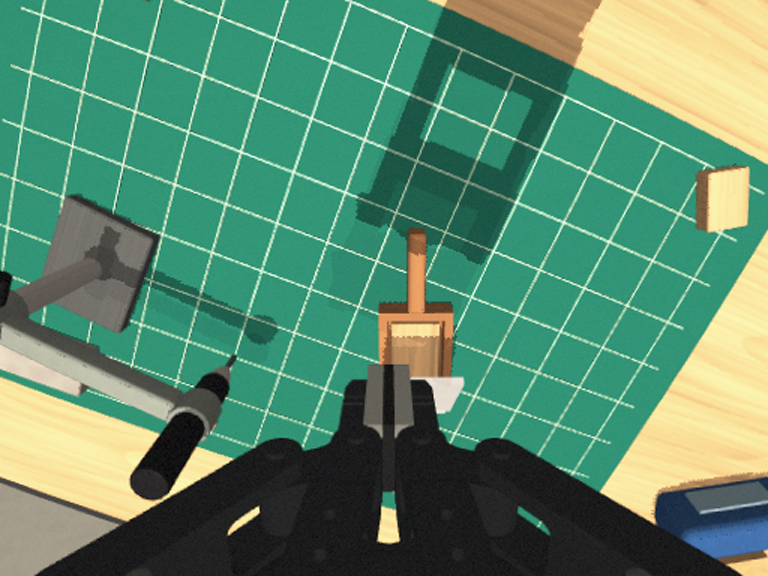

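This view shows the jig lined up with the tool: handle end (417,231), box near corners (379,305) and (453,303). The drill bit tip is at (233,358).

Run:
```python
from h import *
np.set_printoptions(precision=4,suppress=True)
w=load('wrist');a=load('scene');b=load('side')
g=lambda u,v:(u/1.5-.2,v/1.5-.2)
for n,p,z in [('h end',(417,231),.037),('h end L',(409,231),.037),('h end R',(425,231),.037),('cL',(379,305),.031),('cR',(453,303),.031)]: print(n,onz(w,*g(*p),z))
def line(f,u): return f['T'][:3,3],f['T'][:3,:3]@ray(f,*u)
U=[(w,g(233,358)),(a,(75/5.8+189.6,315/5.8+174.6)),(b,((522-435)/6+214.6,287/6+109.6))]
A=[];B=[]
for f,u in U:
    o,d=line(f,u);d/=np.linalg.norm(d);N=np.eye(3)-np.outer(d,d);A.append(N);B.append(N@o);print('tip z.052',onz(f,*u,.052))
print('tip',np.linalg.lstsq(np.vstack(A),np.hstack(B),rcond=None)[0])
```

```text
h end [0.4796 0.0457 0.037 ]
h end L [0.4821 0.0393 0.037 ]
h end R [0.477  0.0522 0.037 ]
cL [0.5575 0.0405 0.031 ]
cR [0.5305 0.1035 0.031 ]
tip z.052 [ 0.6482 -0.0682  0.052 ]
tip z.052 [ 0.6431 -0.0689  0.052 ]
tip z.052 [ 0.6452 -0.0727  0.052 ]
tip [ 0.6454 -0.0685  0.0547]
```

Emit:
{"name": "jog_arm", "arguments": {
  "plan": [
    [0,0,0,10,7,0,1],
    [0,0,0,10,7,-6,1],
    [0,0,0,10,7,-12,1],
    [0,0,0,10,7,-18,1],
    [0,0,0,10,7,-18,1],
    [0,0,0,10,7,-19,1],
    [0,0,0,10,6.9,-20,1],
    [0,0,0,9.8,6.8,-21,1],
    [0,0,0,9.6,6.7,-22,1],
    [0,0,0,9.4,6.6,-23,1],
    [0,0,0,9.2,6.5,-24,1],
    [0,0,0,9,6.4,-24.6,1],
    [0,0,0,8.8,6.3,-25.2,1],
    [0,0,0,8.6,6.2,-25.8,1],
    [0,0,0,8.5,6.1,-26.2,1],
    [0,0,0,8.5,6.1,-26.2,1],
    [0,0,0,8.5,6.1,-26.2,1]
  ]
}}

```text
t: 6.08
eef_pos: [0.5728, 0.0837, 0.0394]
tcp_rot: [-0.0, -0.188, 0.982, -0.0]
wrist_force: [0.1, 1.1, 0.8]
gripper_width: -0.001
finger_force: 0.0
```

Run:
```python
from h import *
w=grab('wrist');b=grab('side')
C=np.hstack([cv2.resize(w['color'],(512,384)),cv2.resize(b['color'][120:210,210:276],(282,384))]);save('lid1',C)
```

```text
(no output)
```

View pics/lid1.png

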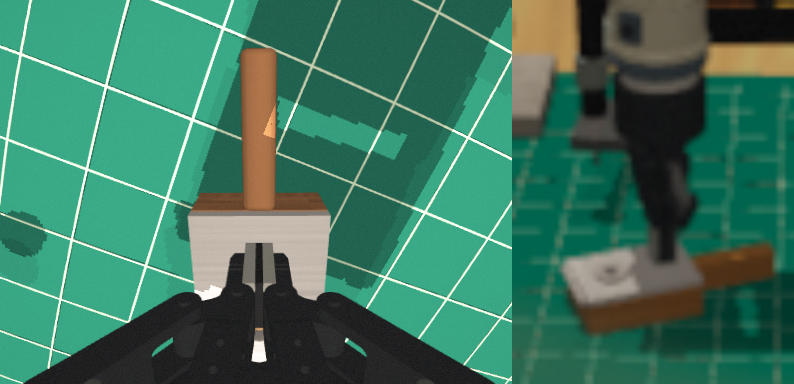

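The lid is nearly shut, with the fingers on its free half. The handle runs from (259,48) to (259,208) in the wrist part. I'll press the last few millimetres gently.

Emit:
{"name": "jog_arm", "arguments": {
  "plan": [
    [0,0,0,0,0,-0.15,1],
    [0,0,0,0,0,-0.3,1],
    [0,0,0,0,0,-0.3,1]
  ]
}}

```text
t: 6.55
eef_pos: [0.573, 0.0838, 0.037]
tcp_rot: [0.0, -0.188, 0.982, -0.0]
wrist_force: [-1.2, -0.6, 7.5]
gripper_width: 0.001
finger_force: 3.7
```

Emit:
{"name": "jog_arm", "arguments": {
  "plan": [
    [0,0,0,0,0,-0.1,1],
    [0,0,0,0,0,-0.1,1],
    [0,0,0,0,0,-0.1,1],
    [0,0,0,0,0,-0.1,1]
  ]
}}

```text
t: 7.05
eef_pos: [0.573, 0.0838, 0.0368]
tcp_rot: [0.0, -0.188, 0.982, -0.0]
wrist_force: [-5.2, -1.0, 16.7]
gripper_width: 0.001
finger_force: 7.9
```

Emit:
{"name": "jog_arm", "arguments": {
  "plan": [
    [0,0,0,0,0,3,1],
    [0,0,0,0,0,8,1],
    [0,0,0,-7,-2.8,8,-1],
    [0,0,0,-7,-2.8,8,-1],
    [0,0,0,-7,-2.8,8,-1],
    [0,0,0,-7,-2.8,8,-1],
    [0,0,0,-7,-2.8,8,-1]
  ]
}}

```text
t: 7.92
eef_pos: [0.5041, 0.0561, 0.1152]
tcp_rot: [0.0, -0.188, 0.982, -0.0]
wrist_force: [1.0, 0.4, 0.3]
gripper_width: 1.001
finger_force: 0.0
```

Run:
```python
from h import *
w=grab('wrist');save('wrist2',w['color'],1.5);print(monitor.state()['eef_pos'])
X=grab('scene')
```

```text
[0.50377146 0.05604791 0.11511132]
```

View pics/wrist2.png

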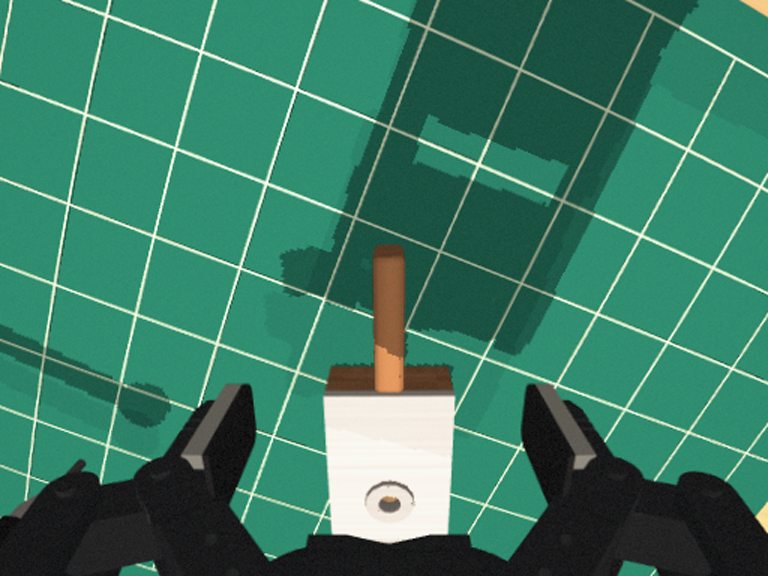

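The view shows the closed lid with the bush hole centre at (389,501). The handle runs from (389,249) to (389,391), centred between the open fingers, and the lid's near corners are (324,396) and (455,395).

Run:
```python
from h import *
np.set_printoptions(precision=4,suppress=True)
w=load('wrist')
g=lambda u,v:(u/1.5-.2,v/1.5-.2)
for n,p,z in [('h end',(389,250),.037),('h box',(389,391),.037),('cL',(324,396),.037),('cR',(455,395),.037),('bush',(389,501),.041)]: print(n,onz(w,*g(*p),z))
```

```text
h end [0.4782 0.0459 0.037 ]
h box [0.5492 0.0741 0.037 ]
cL [0.5649 0.0431 0.037 ]
cR [0.5386 0.1077 0.037 ]
bush [0.6145 0.1001 0.041 ]
```

Emit:
{"name": "jog_arm", "arguments": {
  "plan": [
    [0,0,0,0,0,-4,-1],
    [0,0,0,0,0,-8,-1],
    [0,0,0,0,0,-10.3,-1],
    [0,0,0,0,0,-10.3,-1],
    [0,0,0,0,0,-10.3,1],
    [0,0,0,0,0,-10.3,1],
    [0,0,0,0,0,-10.3,1],
    [0,0,0,0,0,-10.3,1],
    [0,0,0,0,0,-10.3,1],
    [0,0,0,0,0,-10.3,1],
    [0,0,0,0,0,-10.3,1]
  ],
  "grip_force": 35
}}

```text
t: 9.4
eef_pos: [0.5032, 0.0558, 0.0129]
tcp_rot: [0.0, -0.188, 0.982, -0.0]
wrist_force: [-1.4, 0.1, 6.8]
gripper_width: 0.178
finger_force: 39.5
```

Emit:
{"name": "jog_arm", "arguments": {
  "plan": [
    [0,0,-1,0.1,-0.5,0,1],
    [0,0,-3,0.3,-1.5,0,1],
    [0,0,-5,0.5,-2.7,0,1],
    [0,0,-7,0.7,-3.9,0,1],
    [0,0,-9,0.9,-5.1,0,1],
    [0,0,-11,1.1,-6.3,0,1],
    [0,0,-13,1.3,-7.5,0,1],
    [0,0,-15,1.5,-8.7,0,1],
    [0,0,-17,1.7,-9.9,0,1],
    [0,0,-19,1.9,-11,0,1],
    [0,0,-20.5,2.1,-11.8,0,1],
    [0,0,-21.5,2.2,-12.3,0,1],
    [0,0,-21.7,2.2,-12.5,0,1],
    [0,0,-21.7,2.2,-12.5,0,1],
    [0,0,-21.7,2.2,-12.5,0,1]
  ]
}}

```text
t: 11.28
eef_pos: [0.5254, -0.069, 0.0129]
tcp_rot: [0.001, -0.0, 1.0, 0.0]
wrist_force: [-0.8, 2.9, 6.0]
gripper_width: 0.177
finger_force: 39.6
```

Run:
```python
from h import *
a=grab('scene');b=grab('side');w=grab('wrist')
h=lambda f,r,c,s:cv2.resize(f['color'][r[0]:r[1],c[0]:c[1]],None,fx=s,fy=s,interpolation=cv2.INTER_CUBIC)
A=h(a,(195,245),(180,240),6.6);B=h(b,(130,180),(205,265),6.6)
save('fit1',np.hstack([A,B])[:, :800]);print(A.shape,monitor.state()['eef_pos'])
```

```text
(330, 396, 3) [ 0.52541006 -0.06898472  0.01289479]
```

View pics/fit1.png

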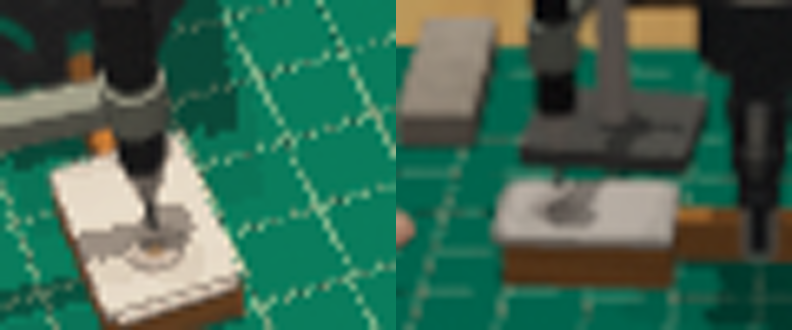

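Those views are too coarse for 3.5 mm: the tip is at (152,230) near a bush ring at about (155,254) in the scene part. I'll release and look closely with the wrist camera.

Emit:
{"name": "jog_arm", "arguments": {
  "plan": [
    [0,0,0,0,0,0,-1],
    [0,0,0,0,0,0,-1],
    [0,0,0,0,0,0,-1],
    [0,0,0,0,0,0,-1],
    [0,0,0,0,0,3,-1],
    [0,0,0,0,0,8,-1],
    [0,0,0,0,6,12,-1],
    [0,0,0,2,12,18,-1],
    [0,0,0,7.5,15,18,-1],
    [0,0,0,7.5,15,18,-1],
    [0,0,0,7.5,15,18,-1],
    [0,0,0,7.5,15,18,-1]
  ]
}}

```text
t: 12.92
eef_pos: [0.5986, 0.0802, 0.1915]
tcp_rot: [-0.001, 0.0, 1.0, -0.0]
wrist_force: [0.2, 0.4, -0.3]
gripper_width: 0.998
finger_force: 0.0
```

Run:
```python
from h import *
w=grab('wrist');t=np.array([.645,-.069,.047]);u,v=proj(w,t).astype(int);print(u,v,monitor.state()['eef_pos'])
u0,v0=max(u-60,0),v-50
save('fit2',w['color'][v0:v0+90,u0:u0+120],6.5);print(u0,v0)
```

```text
109 223 [0.59846946 0.07995092 0.19144125]
49 173
```

View pics/fit2.png

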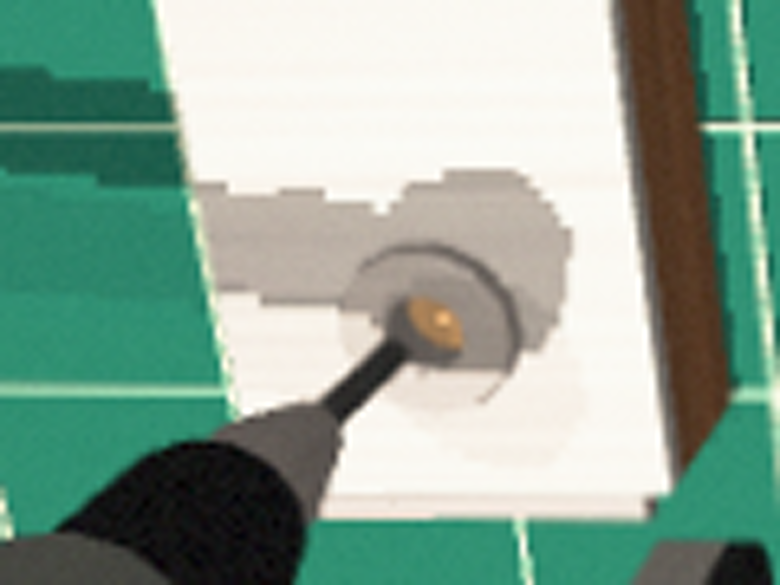

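The bit tip is at (402,346) and the bush hole centre is at about (426,329), with the rim spanning x 387–465 and y 293–366. The lid lies flat.

Run:
```python
from h import *
np.set_printoptions(precision=4,suppress=True)
w=load('wrist');g=lambda u,v:((u+.5)/6.5-.5+49,(v+.5)/6.5-.5+173)
for dt in [(0,0),(4,0),(0,4)]:
  t=onz(w,*g(402+dt[0],346+dt[1]),.052);h=onz(w,*g(426,329),.041);print(t,h,'tip-hole',(t-h)*1000)
t=onz(w,*g(402,346),.052)
for p in [(387,329),(465,329),(426,293),(426,366)]: print(onz(w,*g(*p),.041))
```

```text
[ 0.645  -0.0663  0.052 ] [ 0.647  -0.0677  0.041 ] tip-hole [-2.0348  1.3468 11.    ]
[ 0.645  -0.0657  0.052 ] [ 0.647  -0.0677  0.041 ] tip-hole [-2.0388  1.9753 11.    ]
[ 0.6456 -0.0664  0.052 ] [ 0.647  -0.0677  0.041 ] tip-hole [-1.369   1.2407 11.    ]
[ 0.647 -0.074  0.041]
[ 0.647  -0.0613  0.041 ]
[ 0.6409 -0.0667  0.041 ]
[ 0.6534 -0.0686  0.041 ]
```

The jig needs about (−2.0, +1.3) mm. I'll go back to the handle, regrip, nudge it and release.

Emit:
{"name": "jog_arm", "arguments": {
  "plan": [
    [0,0,0,-5.5,-3,0,-1],
    [0,0,0,-7.3,-9,-6,-1],
    [0,0,0,-7.3,-14.9,-10,-1],
    [0,0,0,-7.3,-14.9,-10,-1],
    [0,0,0,-7.3,-14.9,-10,-1],
    [0,0,0,-7.3,-14.9,-14,-1],
    [0,0,0,-7.3,-14.9,-17.8,-1],
    [0,0,0,-7.3,-14.9,-17.8,-1],
    [0,0,0,-7.3,-14.9,-17.8,-1],
    [0,0,0,-7.3,-14.9,-17.8,1],
    [0,0,0,-7.3,-14.9,-17.8,1],
    [0,0,0,-7.3,-14.9,-17.8,1],
    [0,0,0,-7.3,-14.9,-17.8,1],
    [0,0,0,-7.3,-14.9,-17.8,1],
    [0,0,0,-7.3,-14.9,-17.8,1],
    [0,0,0,-7.3,-14.9,-17.8,1]
  ]
}}

```text
t: 14.98
eef_pos: [0.527, -0.0683, 0.0146]
tcp_rot: [0.0, 0.0, 1.0, -0.0]
wrist_force: [-1.5, 0.5, 6.3]
gripper_width: 0.178
finger_force: 39.3
```

Emit:
{"name": "jog_arm", "arguments": {
  "plan": [
    [0,0,0,-0.1,0.03,0,1],
    [0,0,0,-0.2,0.06,0,1],
    [0,0,0,-0.2,0.06,0,1],
    [0,0,0,-0.2,0.06,0,1]
  ]
}}

```text
t: 15.48
eef_pos: [0.5258, -0.0678, 0.0146]
tcp_rot: [0.001, 0.0, 1.0, -0.0]
wrist_force: [4.1, -1.4, 1.1]
gripper_width: 0.178
finger_force: 39.0
```

Emit:
{"name": "jog_arm", "arguments": {
  "plan": [
    [0,0,0,0,0,0,-1],
    [0,0,0,0,0,0,-1],
    [0,0,0,0,0,0,-1],
    [0,0,0,0,0,0,-1],
    [0,0,0,0,0,3,-1],
    [0,0,0,0,0,8,-1],
    [0,0,0,0,6,12,-1],
    [0,0,0,2,12,18,-1],
    [0,0,0,7.5,15,18,-1],
    [0,0,0,7.5,15,18,-1],
    [0,0,0,7.5,15,18,-1],
    [0,0,0,7.5,15,18,-1]
  ]
}}

```text
t: 16.98
eef_pos: [0.5985, 0.0818, 0.1935]
tcp_rot: [-0.001, 0.0, 1.0, -0.0]
wrist_force: [-0.3, -0.7, 1.0]
gripper_width: 1.004
finger_force: 0.0
```

Run:
```python
from h import *
w=grab('wrist');print(monitor.state()['eef_pos'])
save('fit3',w['color'][173:173+90,49:169],6.5)
```

```text
[0.59841535 0.08158249 0.1934323 ]
```

View pics/fit3.png

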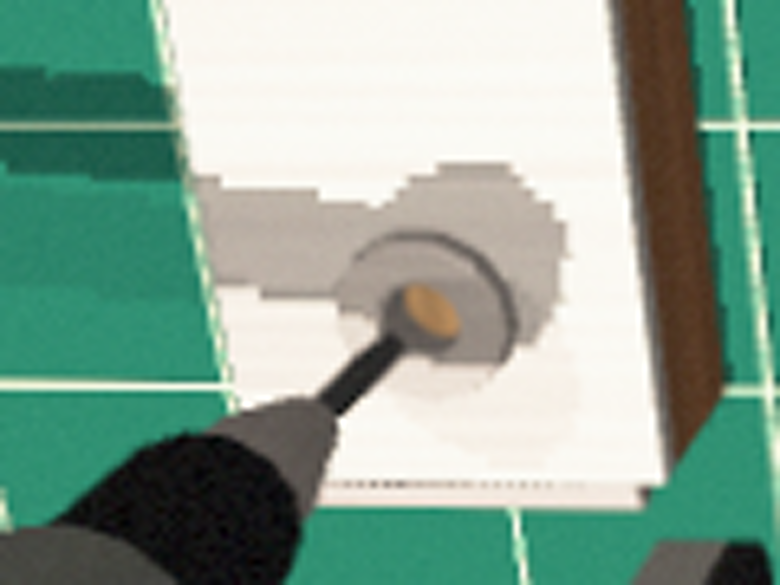

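Run:
```python
from h import *
np.set_printoptions(precision=4,suppress=True)
w=load('wrist');g=lambda u,v:((u+.5)/6.5-.5+49,(v+.5)/6.5-.5+173)
t=onz(w,*g(397,339),.052);h=onz(w,*g(422,317),.041);print(t,h,(t-h)*1000)
for c in (h,t):
  pts=[c[:2].tolist()]+[[c[0]+.006*np.cos(k),c[1]+.006*np.sin(k)] for k in np.arange(4)*np.pi/2]+[[c[0]+.0145*np.cos(k),c[1]+.0145*np.sin(k)] for k in np.arange(4)*np.pi/2]
  print([tuple(((proj(w,np.r_[p,.041])-[49,173]+.5)*6.5).round()) for p in pts])
```

```text
[ 0.6446 -0.0663  0.052 ] [ 0.6458 -0.0674  0.041 ] [-1.1146  1.046  11.    ]
[(np.float64(423.0), np.float64(317.0)), (np.float64(428.0), np.float64(352.0)), (np.float64(459.0), np.float64(318.0)), (np.float64(417.0), np.float64(282.0)), (np.float64(386.0), np.float64(317.0)), (np.float64(436.0), np.float64(401.0)), (np.float64(512.0), np.float64(318.0)), (np.float64(409.0), np.float64(232.0)), (np.float64(334.0), np.float64(317.0))]
[(np.float64(428.0), np.float64(311.0)), (np.float64(434.0), np.float64(346.0)), (np.float64(465.0), np.float64(311.0)), (np.float64(422.0), np.float64(276.0)), (np.float64(391.0), np.float64(311.0)), (np.float64(441.0), np.float64(394.0)), (np.float64(517.0), np.float64(311.0)), (np.float64(414.0), np.float64(225.0)), (np.float64(339.0), np.float64(311.0))]
```

The offset is now about 1.5 mm, well inside 3.5 mm. The lid is flat, the jig is released and the arm is clear.

```bash
python3 -c "
from cell import order
print(order.hand_in())"
```

```text
the job is handed in; nothing more can be done
None
```

The jig's lid is fully closed and its bush hole sits about 1.5 mm off the drill bit's axis by my last camera measurement (limit 3.5 mm); the jig is released, the arm is clear and the job is handed in, with no verdict returned.

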